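# Turn the calorimeter carousel to the infrared thermometer and hold it for the reading

### The arm

A 7-joint arm with a two-finger parallel gripper is mounted at the origin on the work surface. World frame = base frame: x ahead of the robot, y to its left, z up, the work surface at z = 0. Lengths are in mm, angles in rad, forces in N, time in s.
With the tool pointing down it reaches from about 400 to 850 mm from the base axis. Payload 10.4 kg.
Tool frame: the origin (TCP) lies between the finger pads; the fingertips stand 19 mm ahead of it and the grasp point (between the pads) is the TCP; z points along the fingers, y is the line along which they close (so a half turn about z gives the same grasp; the last joint's range is limited). The gripper opens to 85 mm and grips with 20 to 120 N. Pads are 22 mm wide; open, the fingers measure 114 mm over their backs; the gripper's body (76 mm by 85 mm) begins 54 mm behind the grasp point. The pads swing forward as they close: fully open they stand 13 mm farther back than shut.
Start: joints at [1.214, 0.332, -0.065, 1.46, 0.022, 1.35, -0.088], TCP at [204.793, -590.516, 250.338] pointing down, gripper open.
Joint ranges: [-2.6, 2.6], [-0.5, 2.12], [-1.47, 1.34], [0.16, 2.42], [-1.27, 4.41], [0.06, 2.06], [-2.6, 2.6]. Speed limits (rad/s): [2.22, 2.22, 2.79, 2.79, 3.14, 3.14, 3.14].

### API

Orientations are given as a rotation vector (axis times angle).
In Python, from rig import arm gives the robot as it stands. The module is installed in compiled form; this text tells all that it offers. Calls block until the motion is done:
- arm.movep(position, orientation): joint-space move of the TCP to a pose.
- arm.movel(position, rotation=None, v=150, stop_force=None): straight line of the TCP; rotation=None keeps the orientation; v is the mean speed in mm/s. With stop_force (N) it stops when the force on the tool has changed by that much, and returns True; else False.
- arm.goto_joints(angles): joint-space move.
- arm.set_gripper(opening): opening from 0.0 (shut) to 1.0 (fully open); the grip force is fixed at half the most; returns when the fingers have stopped.
- arm.wait(seconds).
- arm.ik(position, orientation): joint angles nearest the present ones, or None.
- arm.grab_frame(name): name is "scene" or "top"; returns a dict with "image" (384x512x3 uint8, red, green, blue), "K" (3x3 intrinsics, pixels), "position" and "rotation" of the camera in the world. Camera axes: x right, y down, z forward; pixel columns grow to the right and rows downward; lengths in mm; the calibration is good to about 2 mm. A picture is of the moment at which its call begins. There is no depth.
A pose or a line that the arm cannot do raises arm.PlanningError and nothing moves.
- arm.job_done(): hands the job in; it is judged then, once.
Readings, each from a call of its own:
- arm.read_time(): time.
- arm.read_joints(): joint angles.
- arm.read_joint_velocities(): joint speeds.
- arm.read_joint_efforts(): joint torques, N m.
- arm.read_eef_pos(): TCP position.
- arm.read_orientation(): TCP orientation.
- arm.read_force(): force on the tool from outside, world axes, zero at the start.
- arm.read_ft_torque(): the same for the moment, N m.
- arm.read_finger_gap(): opening from 0.0 (shut) to 1.0 (fully open).
- arm.read_gripper_force(): force on a finger pad.
Only numpy, scipy, OpenCV 4.12 (cv2) and the standard library are available. Lean on these libraries where they do the work, as an engineer would, in place of code of your own. Each camera call takes 0.05 s, during which the arm holds its last target. There are 200 camera calls.

### The job

Using the bar handle on top of its centre post, slowly and gently turn the rotating tray of hot jars until the jar with the round dial thermometer on its lid stands squarely in front of the infrared thermometer that is clamped in the retort stand, so that the two readings can be compared. Hold the tray still there by its handle for at least three seconds and finish while still gripping the handle: do not let go. The jars are hot, so touch none of them, and leave the stand with its thermometer, the beaker, the meter and the measuring cylinder undisturbed.

Things in the scene. Friction and masses are not known exactly. Their poses are not given: they have to be found in the camera images.
- handle: Black bar handle on top of the tray's centre post (12 mm in diameter), turning with the tray: 74 mm long along its x, 14 mm thick along its y, 32 mm tall; origin at the bar's centre, 172 mm above the bench on the turning axis, z up. Pinch it across its thickness and turn it about its origin: all the jars go round by the same angle. It is the same after half a turn. No pose is given while it is held.
- carousel (a joint): Turn of the tray from where it stood at the start (0 there), rad, positive anticlockwise seen from above. No stops for more than a full turn either way; friction about 0.05 N m plus a greasy drag of 0.08 N m per rad/s; it stays where it is left. It must not be turned faster than 3.5 rad/s. The tray is a round aluminium plate 300 mm in diameter, top 36 mm above the bench.
- foot: Fixed round black foot under the tray, 190 mm in diameter; origin on the bench on the turning axis, z up, x axis pointing straight at the infrared thermometer. On the tray above it are six round seats (black rings 71 mm across, 12 mm high, 2.5 mm of play round a jar) evenly spaced on a circle of 105 mm radius; five hold jars, one is empty.
- spot (a point): Point 105 mm from the turning axis towards the infrared thermometer and 85 mm above the bench: the place, straight in front of the thermometer's nose, where the centre of the wanted jar must come. It does not turn with the tray.
- ir_nose (a point): Tip of the nose of the infrared thermometer (grey barrel 29 mm in diameter lying level, nose of 22 mm towards the tray), 170 mm from the turning axis, 88 mm above the bench; its line of sight goes level from here through the spot to the turning axis.
- ir_stand: Fixed retort stand with the clamped infrared thermometer, beyond the tray's edge: grey base plate 100 x 175 mm, steel rod 270 mm high standing 235 mm from the turning axis and 85 mm to the left of the line of sight seen from that axis, display head behind the barrel up to 122 mm high. Origin on the bench on the turning axis, x axis towards the thermometer.
- jar_dial: The wanted jar: sealed aluminium calorimeter jar 60 mm in diameter with a black lid 62 mm across whose top is 88 mm above the jar's underside; origin at the centre of the underside, z up. On its lid stands a dial thermometer, a flat round steel case 46 mm in diameter facing up with a white face, top 113 mm above the underside. It stands in one of the tray's seats, at least 0.55 rad round the tray from the spot at the start.
- jar_stirrer: Another sealed aluminium calorimeter jar 60 mm in diameter with a black lid 62 mm across whose top is 88 mm above the jar's underside; origin at the centre of the underside, z up. A thin upright wire loop (stirrer) stands off-centre on its lid up to 130 mm.
- jar_plain0: Another sealed aluminium calorimeter jar 60 mm in diameter with a black lid 62 mm across whose top is 88 mm above the jar's underside; origin at the centre of the underside, z up. Only a small rubber bung, 16 mm wide and 9 mm high, on its lid.
- jar_plain1: Another sealed aluminium calorimeter jar 60 mm in diameter with a black lid 62 mm across whose top is 88 mm above the jar's underside; origin at the centre of the underside, z up. Only a small rubber bung, 16 mm wide and 9 mm high, on its lid.
- jar_plain2: Another sealed aluminium calorimeter jar 60 mm in diameter with a black lid 62 mm across whose top is 88 mm above the jar's underside; origin at the centre of the underside, z up. Only a small rubber bung, 16 mm wide and 9 mm high, on its lid.
- beaker: Bystander: glass beaker 70 mm in diameter, 95 mm high; origin under its centre.
- meter: Bystander: white handheld meter lying flat, 135 x 75 x 26 mm; origin under its centre.
- cylinder: Bystander: clear measuring cylinder, 31 mm tube on a 68 mm round foot, 200 mm high; origin under its centre.

How it is judged:
By the outcome, as a careful person would: the job done as asked, in the order asked, and still so for the second after the job is handed in, while the arm keeps its last pose, push and grip.
It also fails if it takes over 58 s, if anything falls off the work surface, if the arm or the gripper's body presses on something with over 40 N, if the wrist force passes 120 N, or if a joint passes its speed limit or range.

## Working session

There is one attempt and no reset: what is moved stays moved. The work goes in short steps, each a Python script; the robot and the scene stay as the last script left them, time stands still between calls to the robot, and variables do not carry over. Pictures are saved under pics/ and viewed, at most 10 in all, crops included, and the job is handed in when it is done.

```bash
mkdir -p pics; python3 - <<'E'
from rig import arm
import cv2,pickle
for n in("scene","top"):
    f=arm.grab_frame(n); pickle.dump(f,open(n+".pkl","wb"))
    cv2.imwrite(f"pics/{n}0.png",cv2.resize(f["image"][:,:,::-1],(768,576),interpolation=cv2.INTER_CUBIC))
    print(n,f["K"],f["position"],f["rotation"])
print(arm.read_time(),arm.read_orientation())
E
```

```text
scene [[414.59579193   0.         257.50440337]
 [  0.         414.59579193 194.22648296]
 [  0.           0.           1.        ]] [1352.98952279  -56.56857934 1318.48520821] [-1.92644885 -1.85828253  0.57207045]
top [[358.26698016   0.         257.72720286]
 [  0.         358.26698016 190.78083225]
 [  0.           0.           1.        ]] [ 346.96632388  -54.27011571 1384.64549872] [-2.11199886  2.14701533 -0.17340282]
0.1 [-3.09669516e+00 -5.21677430e-01  4.85351428e-04]
```

View pics/top0.png

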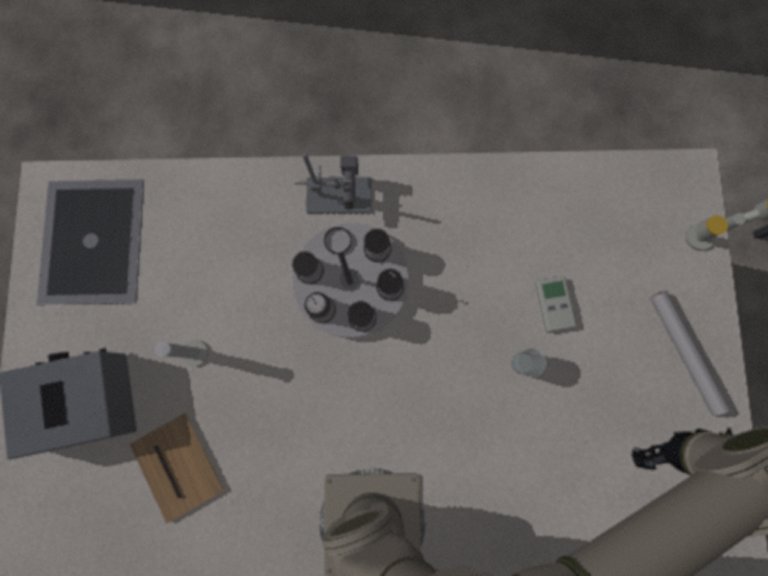

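View pics/scene0.png

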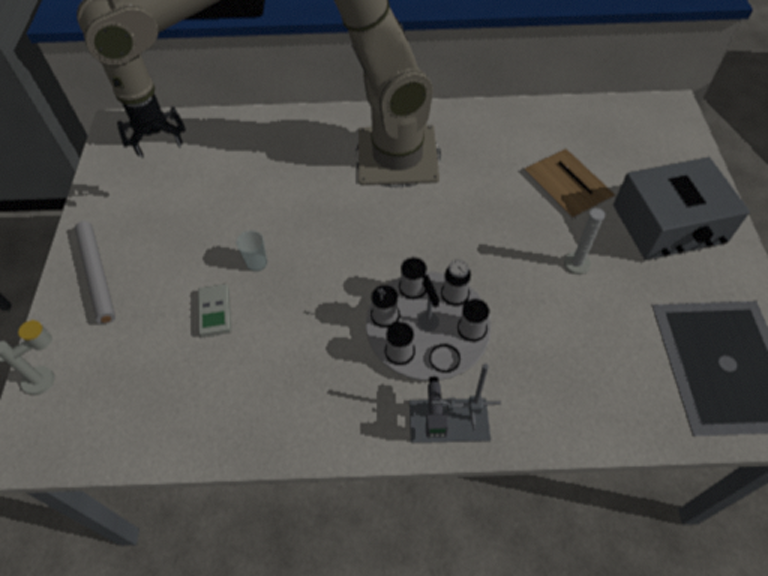

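The top view (768x576) shows the tray at about (352,280), the dial jar at (318,304), the empty seat at (340,240), the bar handle at (345,265) and the IR stand at (340,190). Next I enlarge the tray region in both views.

```bash
python3 - <<'E'
import cv2,pickle,numpy as np
o=[]
for n,(x,y) in(("top",(185,95)),("scene",(235,165))):
    im=pickle.load(open(n+".pkl","rb"))["image"][y:y+140,x:x+100,::-1]
    im=np.clip(im.astype(float)*1.9,0,255).astype(np.uint8)
    im=cv2.resize(im,None,fx=4,fy=4,interpolation=cv2.INTER_CUBIC)
    for k in range(0,100,20): cv2.putText(im,str(x+k),(k*4,10),0,.35,(0,255,255)); cv2.line(im,(k*4,12),(k*4,18),(0,255,255))
    for k in range(0,140,20): cv2.putText(im,str(y+k),(0,k*4+4),0,.35,(0,255,0))
    o.append(im)
cv2.imwrite("pics/crop.png",np.hstack(o))
E
```

```text
(no output)
```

View pics/crop.png

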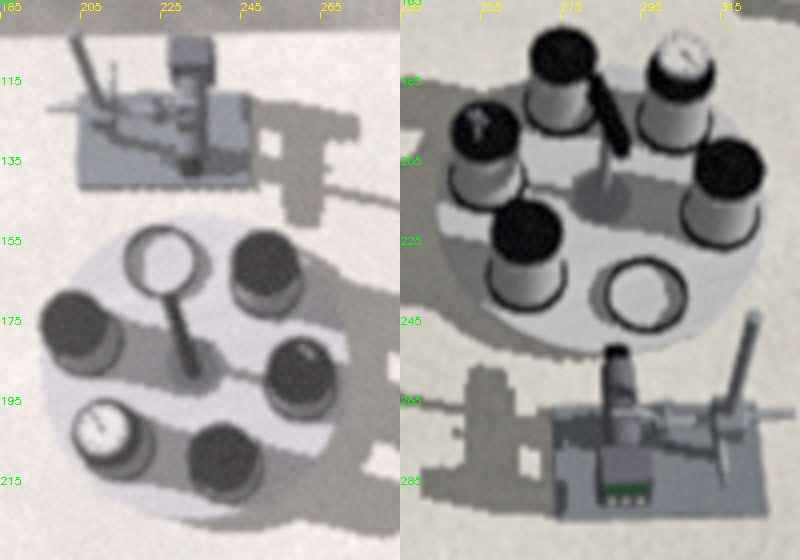

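The crop shows the dial jar's face at top (210.8,202.3) and scene (306,179), the empty ring at top (225.5,160.5), the handle running from top (227.5,169.5) to (233,189), and the barrel's nose at top (232,138). I'll refine these and fit the axis and seat angle to them.

```bash
cat >geo.py <<'E'
import numpy as np,cv2,pickle
from scipy.spatial.transform import Rotation as R
from scipy.optimize import least_squares
def ray(f,p,z):
    d=R.from_rotvec(f["rotation"]).apply(np.linalg.inv(f["K"])@[p[0],p[1],1.]); o=np.array(f["position"])
    return (o+d*(z-o[2])/d[2])[:2]
def proj(f,X):
    q=R.from_rotvec(f["rotation"]).inv().apply(np.array(X,float)-f["position"])@np.array(f["K"]).T
    return q[...,:2]/q[...,2:]
E
python3 - <<'E'
from geo import *
T=pickle.load(open("top.pkl","rb"));S=pickle.load(open("scene.pkl","rb"))
t=lambda u,v:(185+u/4-.375,95+v/4-.375); s=lambda u,v:(235+(u-400)/4-.375,165+v/4-.375)
# (frame,pixel,z,k) k = seat index anticlockwise from the dial
obs=[]
# anticlockwise from above: top image up=+x,left=+y. dial -> plainA(224,456) -> stirrer(302,370) -> (265,260) -> ring -> (73,322)
for p,z,k in[((103,429),149,0),((224,452),124,1),((302,366),124,2),((265,258),124,3),((160,262),48,4),((72,320),124,5)]: obs.append((T,t(*p),z,k))
for p,z,k in[((684,56),149,0),((563,55),124,1),((485,130),124,2),((526,230),124,3),((647,294),48,4),((729,167),124,5)]: obs.append((S,s(*p),z,k))
P=np.array([ray(f,p,z) for f,p,z,k in obs]);K=np.array([o[3] for o in obs])
m=lambda x:x[:2]+105*np.c_[np.cos(x[2]+K*np.pi/3),np.sin(x[2]+K*np.pi/3)]
for sel,n in((slice(0,6),"top"),(slice(6,12),"scene"),(slice(0,12),"both")):
    r=least_squares(lambda x:(m(x)-P)[sel].ravel(),[600,-50,2.4]);print(n,r.x.round(3));
    print((m(r.x)-P)[sel].round(1).tolist())
c=r.x[:2]
def pr(n,a,b): d=b-a; print(n,a.round(1),b.round(1),"mid",((a+b)/2).round(1),"len",np.linalg.norm(d).round(1),"ang",np.arctan2(d[1],d[0]).round(3))
pr("handle T",ray(T,t(193,377),188),ray(T,t(168,296),188))
pr("handle S",ray(S,s(597,77),188),ray(S,s(621,152),188))
pr("nose-barrel T z88..", c,ray(T,t(190,172),88))
pr("barrel T",ray(T,t(190,172),100),ray(T,t(191,90),102))
pr("nose S",c,ray(S,s(615,350),95))
pr("barrel S",ray(S,s(616,352),100),ray(S,s(627,440),102))
pr("base front T",ray(T,t(250,188),5),ray(T,t(79,188),5))
pr("base back S",ray(S,s(556,520),5),ray(S,s(768,515),5))
pr("rod T top",c,ray(T,t(72,37),270));pr("rod S top",c,ray(S,s(755,314),270))
E
```

```text
top [601.378  47.152   2.407]
[[1.2, -1.0], [-2.0, 0.3], [-0.3, 0.3], [-0.5, 0.7], [3.6, 0.5], [-2.0, -0.8]]
scene [602.321  46.525   2.395]
[[-0.9, -0.2], [-0.9, 0.1], [0.1, 0.0], [0.7, 0.1], [0.0, -0.2], [0.9, 0.2]]
both [601.849  46.838   2.401]
[[2.1, -0.8], [-1.7, 0.6], [-0.5, 0.1], [-0.5, -0.1], [4.3, -0.4], [-0.9, -1.3], [-1.8, -0.4], [-1.2, -0.1], [0.2, 0.2], [0.7, 0.9], [-0.7, 0.7], [-0.2, 0.6]]
handle T [560.   36.9] [630.8  58.1] mid [595.4  47.5] len 73.9 ang 0.29
handle S [572.   38.4] [646.   52.7] mid [609.   45.6] len 75.4 ang 0.192
nose-barrel T z88.. [601.8  46.8] [774.1  46.6] mid [688.   46.7] len 172.2 ang -0.001
barrel T [770.1  45.7] [849.8  44.3] mid [810.  45.] len 79.7 ang -0.017
nose S [601.8  46.8] [776.1  42.9] mid [689.   44.9] len 174.3 ang -0.023
barrel S [780.3  43.1] [856.4  46.1] mid [818.3  44.6] len 76.1 ang 0.038
base front T [783.6  -7. ] [786.8 164.3] mid [785.2  78.7] len 171.3 ang 1.552
base back S [883.8  -9. ] [886.  164.3] mid [884.9  77.7] len 173.3 ang 1.558
rod T top [601.8  46.8] [831.8 129.3] mid [716.8  88.1] len 244.3 ang 0.345
rod S top [601.8  46.8] [834.9 128.5] mid [718.4  87.7] len 246.9 ang 0.337
```

Both views agree: the axis is at (602,47), the dial jar at 2.401 rad, the IR direction about -0.012 rad and the handle yaw about 0.24. The sizes check out. That means a turn of about -2.413 rad, or +3.87 the other way. Next I check wrist feasibility.

```bash
cat >>geo.py <<'E'
def down(y): return (R.from_euler("z",y)*R.from_euler("x",np.pi)).as_rotvec()
E
python3 - <<'E'
from geo import *
from rig import arm
for y in np.arange(-4,4.3,0.4)+.24:
    q=arm.ik([602,46.8,172],down(y)); print(round(y,2),None if q is None else np.round(q,2))
E
```

```text
-3.76 [ 0.51  0.48 -0.86  1.58  0.38  1.26  0.54]
-3.36 [ 0.53  0.49 -0.89  1.58  0.39  1.26  0.93]
-2.96 [ 0.59  0.53 -0.99  1.58  0.45  1.28  1.29]
-2.56 [ 0.73  0.67 -1.24  1.57  0.65  1.37  1.56]
-2.16 [ 0.73  0.67 -1.24  1.57  0.65  1.37  1.96]
-1.76 [ 0.73  0.67 -1.24  1.57  0.65  1.37  2.36]
-1.36 [-1.05  0.72  1.32  1.67 -0.71  1.33 -2.54]
-0.96 [-0.99  0.59  1.16  1.66 -0.57  1.27 -2.25]
-0.56 [ 0.4   0.43 -0.71  1.59  0.29  1.23 -2.49]
-0.16 [ 0.47  0.46 -0.8   1.59  0.34  1.24 -2.12]
0.24 [ 0.49  0.47 -0.83  1.59  0.36  1.25 -1.73]
0.64 [ 0.49  0.47 -0.83  1.58  0.36  1.25 -1.33]
1.04 [ 0.48  0.46 -0.82  1.59  0.35  1.25 -0.93]
1.44 [ 0.49  0.47 -0.83  1.59  0.36  1.25 -0.53]
1.84 [ 0.5   0.47 -0.84  1.58  0.36  1.25 -0.14]
2.24 [ 0.5   0.47 -0.85  1.58  0.37  1.25  0.26]
2.64 [ 0.51  0.48 -0.87  1.58  0.38  1.26  0.65]
3.04 [ 0.54  0.5  -0.91  1.58  0.41  1.27  1.03]
3.44 [ 0.61  0.54 -1.01  1.58  0.47  1.29  1.39]
3.84 [ 0.73  0.67 -1.24  1.57  0.65  1.37  1.68]
4.24 [ 0.73  0.67 -1.24  1.57  0.65  1.37  2.08]
```

```bash
python3 - <<'E'
from geo import *
from rig import arm
y=0.24+np.pi
arm.movep([602,46.8,290],down(y))
print(arm.read_time(),arm.read_eef_pos(),np.round(arm.read_joints(),2))
print(arm.movel([602,46.8,174],v=80,stop_force=8),arm.read_eef_pos(),arm.read_force())
arm.set_gripper(0.0)
arm.wait(.3)
print(arm.read_time(),arm.read_finger_gap(),arm.read_gripper_force(),arm.read_force(),arm.read_ft_torque(),arm.read_eef_pos())
for n in("scene","top"):
    f=arm.grab_frame(n); pickle.dump(f,open(n+"1.pkl","wb"))
a=[]
for n,(x,yy) in(("top",(185,95)),("scene",(235,165))):
    im=pickle.load(open(n+"1.pkl","rb"))["image"][yy:yy+140,x:x+100,::-1]
    im=np.clip(im.astype(float)*1.9,0,255).astype(np.uint8); a.append(cv2.resize(im,None,fx=4,fy=4,interpolation=cv2.INTER_CUBIC))
cv2.imwrite("pics/grip.png",np.hstack(a))
E
```

```text
2.7583 [602.14583874  45.73880124 289.81501705] [ 0.58  0.43 -0.98  1.42  0.35  1.48  1.42]
False [602.2548544   46.8858274  174.50487795] [0.19641186 0.36985198 0.31066188]
5.3417 0.1550501129460693 60.17889618873596 [-0.97874011  7.01920179  0.76114814] [ 1.25465978  0.02068434 -0.0675744 ] [601.78440099  49.28042779 174.31519921]
```

View pics/grip.png

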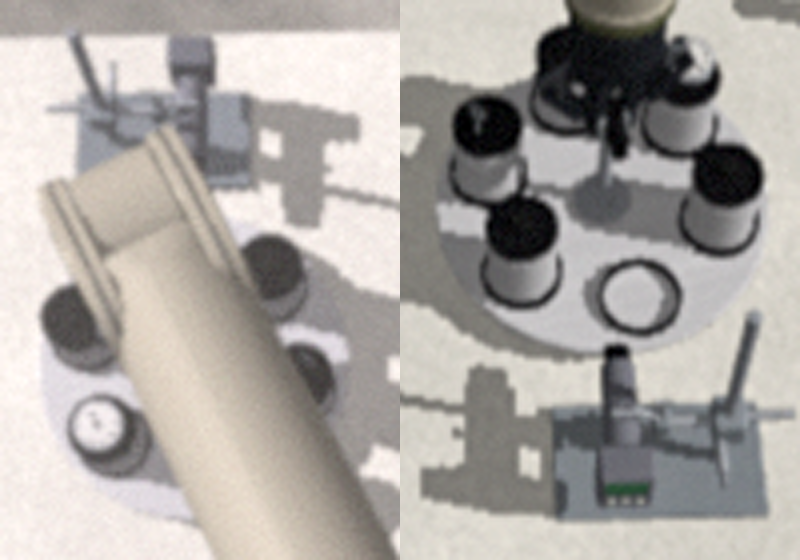

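The handle is gripped: the gap of 13 mm matches the bar, and the pads pulled the tool to y≈49.3. The scene crop now has the ring at (640,297) and the lids at (521,228), (487,127) and (727,172), so the tray turned slightly. I refit, recentre and turn the first part while timing the steps.

```bash
cat >>geo.py <<'E'
def fit(f,obs,x0,c=None):
    P=np.array([ray(f,p,z) for p,z,k in obs]);K=np.array([o[2] for o in obs])
    m=lambda x:x[:2]+105*np.c_[np.cos(x[2]+K*np.pi/3),np.sin(x[2]+K*np.pi/3)]
    r=least_squares(lambda x:(m(x)-P).ravel(),x0); return r.x.round(3),(m(r.x)-P).round(1).tolist()
def s4(u,v): return (235+(u-400)/4-.375,165+v/4-.375)
E
python3 - <<'E'
from geo import *
from rig import arm
S=pickle.load(open("scene1.pkl","rb"))
print(fit(S,[(s4(521,228),124,3),(s4(640,297),48,4),(s4(727,170),124,5),(s4(486,127),124,2)],[602,47,2.4]))
y0=0.24+np.pi;C=[602,49.3,174]
arm.movel(C,v=20)
print(arm.read_time(),arm.read_force(),arm.read_ft_torque(),arm.read_eef_pos())
for i in range(1,4):
    t=arm.read_time(); arm.movel(C,down(y0-.06*i)); v=arm.read_joint_velocities()
    Rm=R.from_rotvec(arm.read_orientation()).as_matrix()
    print(arm.read_time()-t,np.arctan2(Rm[1,0],Rm[0,0])%(2*np.pi),y0-.06*i,np.abs(v).max().round(3),np.round(arm.read_force(),1),np.round(arm.read_ft_torque(),2),np.round(arm.read_eef_pos(),1))
E
```

```text
(array([602.374,  45.252,   2.359]), [[0.2, 0.2], [-1.5, 1.1], [1.7, 0.0], [-0.5, -1.3]])
5.7167 [-4.80725605 -0.2506454   4.92059468] [-0.06146717  0.67275527  0.04608933] [601.78564268  49.35674589 174.31497334]
0.25 3.321981604904516 3.3215926535897933 0.011 [-4.6 -1.6  5.6] [-0.18  0.77 -0.44] [601.8  49.1 174.3]
0.25 3.2620642993958655 3.2615926535897932 0.011 [-4.6 -2.7  5.6] [-0.36  0.81 -0.07] [601.9  49.  174.3]
0.25 3.2015964392394816 3.201592653589793 0.009 [-5.8 -2.3  5.8] [-0.38  0.79 -0.29] [601.9  48.7 174.3]
```

```bash
python3 - <<'E'
from geo import *
from rig import arm
C=[602,49.1,174]
for y in np.linspace(3.2016,1.03,37)[1:]:
    arm.movel(C,down(y)); F=np.array(arm.read_force())
    if np.linalg.norm(F)>25: print("stop",y,F); break
print(arm.read_time(),y,F,arm.read_ft_torque(),arm.read_eef_pos(),arm.read_finger_gap(),np.round(arm.read_joints(),2))
for n in("scene","top"):
    f=arm.grab_frame(n); pickle.dump(f,open(n+"2.pkl","wb"))
a=[]
for n,(x,yy) in(("top",(185,95)),("scene",(235,165))):
    im=pickle.load(open(n+"2.pkl","rb"))["image"][yy:yy+140,x:x+100,::-1]
    im=np.clip(im.astype(float)*1.9,0,255).astype(np.uint8); a.append(cv2.resize(im,None,fx=4,fy=4,interpolation=cv2.INTER_CUBIC))
cv2.imwrite("pics/turn.png",np.hstack(a))
E
```

```text
stop 2.1158 [-18.0070228  -11.67896097  13.94001183]
10.9667 2.1158 [-18.0070228  -11.67896097  13.94001183] [-1.9419746   2.92536665 -0.01870443] [600.29286303  45.61807986 174.28340747] 0.15722330194024822 [ 0.4   0.43 -0.71  1.59  0.29  1.24  0.18]
```

View pics/turn.png

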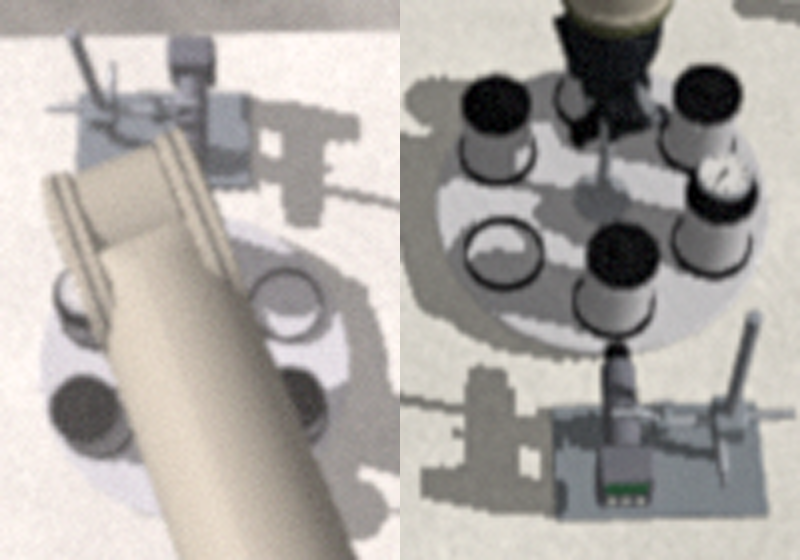

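The turn so far is right: the dial jar is at scene crop (725,178) and the ring at (504,253). The side load grew because the true axis lies a few mm from my turning centre. I'll continue with a centre that yields to the measured force.

```bash
python3 - <<'E'
from geo import *
from rig import arm
S=pickle.load(open("scene2.pkl","rb"))
print(fit(S,[(s4(622,253),124,5),(s4(504,254),48,4),(s4(495,104),124,3),(s4(707,94),124,1),(s4(724,178),149,0)],[602,47,1.1]))
C=np.array([600.3,46.5,174.]); arm.movel(C,v=20)
log=[]
for y in np.linspace(2.1158,1.03,20)[1:]:
    arm.movel(C,down(y)); F=np.array(arm.read_force()); C[:2]+=.07*F[:2]
    log.append([y,*F.round(1),*C[:2].round(1)])
    if np.linalg.norm(F)>32: print("stop"); break
print(np.round(log[::4]+log[-1:],2))
arm.wait(.3)
print(arm.read_time(),arm.read_force(),arm.read_ft_torque(),arm.read_eef_pos(),arm.read_finger_gap())
for n in("scene","top"):
    f=arm.grab_frame(n); pickle.dump(f,open(n+"3.pkl","wb"))
a=[]
for n,(x,yy) in(("top",(185,95)),("scene",(235,165))):
    im=pickle.load(open(n+"3.pkl","rb"))["image"][yy:yy+140,x:x+100,::-1]
    im=np.clip(im.astype(float)*1.9,0,255).astype(np.uint8); a.append(cv2.resize(im,None,fx=4,fy=4,interpolation=cv2.INTER_CUBIC))
cv2.imwrite("pics/turn3.png",np.hstack(a))
E
```

```text
(array([601.948,  47.316,   1.08 ]), [[3.6, -1.7], [-1.4, 1.3], [0.0, 1.1], [-3.2, -1.4], [1.1, 0.8]])
[[ 2.060e+00 -5.700e+00 -4.600e+00  7.600e+00  5.999e+02  4.620e+01]
 [ 1.830e+00 -2.700e+00 -2.400e+00  6.500e+00  5.989e+02  4.540e+01]
 [ 1.600e+00 -2.300e+00 -1.700e+00  6.000e+00  5.982e+02  4.490e+01]
 [ 1.370e+00 -1.600e+00 -2.000e-01  6.200e+00  5.975e+02  4.470e+01]
 [ 1.140e+00 -2.400e+00  2.000e-01  5.300e+00  5.967e+02  4.470e+01]
 [ 1.030e+00 -3.700e+00  1.500e+00  6.300e+00  5.963e+02  4.480e+01]]
16.425 [-3.050905    0.9798955   5.49222264] [0.0976957  0.60798079 0.10211774] [596.64510214  45.45118866 174.29086705] 0.15207446872412717
```

View pics/turn3.png

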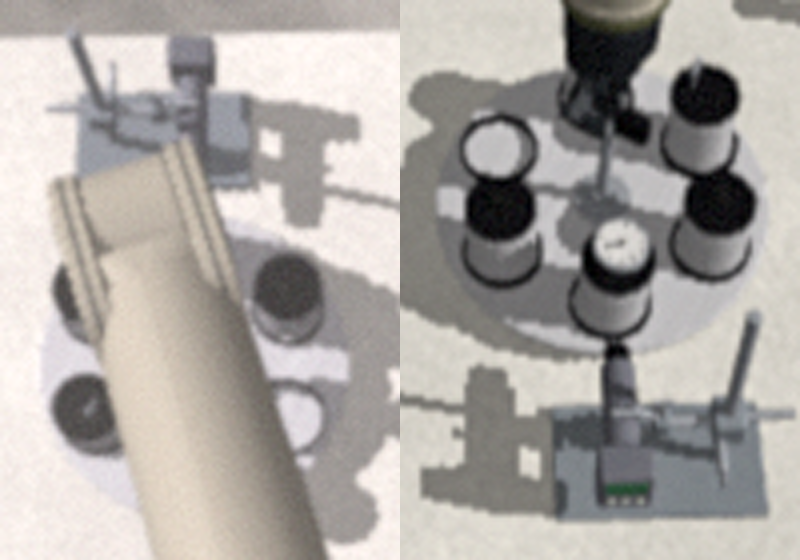

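The dial jar now stands nearly in front of the nose, with its face at scene crop (623,246) and the nose tip at (616,352). I measure the residual angle precisely: white-face centroid, lid fit, and base-plate edge line fits for the IR direction.

```bash
python3 - <<'E'
from geo import *
S=pickle.load(open("scene3.pkl","rb"));T=pickle.load(open("top.pkl","rb"));S0=pickle.load(open("scene.pkl","rb"))
print(fit(S,[(s4(623,246),149,0),(s4(501,207),124,5),(s4(720,201),124,1),(s4(705,95),124,2),(s4(498,150),48,4)],[602,47,0]))
print(fit(S,[(s4(623,246),149,0),(s4(501,207),124,5),(s4(720,201),124,1)],[602,47,0]))
g=cv2.cvtColor(S["image"],cv2.COLOR_RGB2GRAY).astype(float)
# white face centroid
sub=np.zeros_like(g,np.uint8); sub[215:236,280:302]=g[215:236,280:302]>90
n,l,st,ce=cv2.connectedComponentsWithStats(sub); 
for i in range(1,n): 
    if st[i,4]>20: print("face",st[i],ce[i].round(2),ray(S,ce[i],149).round(1))
# lids dark components
m=(g<25).astype(np.uint8); n,l,st,ce=cv2.connectedComponentsWithStats(m[165:305,235:335])
for i in range(1,n):
    if st[i,4]>60: print("dark",st[i]+[235,165,0,0,0],(ce[i]+[235,165]).round(1))
def edge(img,xs,ys,z,horiz,n):
    g=cv2.GaussianBlur(cv2.cvtColor(img["image"],cv2.COLOR_RGB2GRAY),(0,0),1).astype(float); pts=[]
    if horiz:
        for x in xs:
            d=np.abs(np.diff(g[ys[0]:ys[1],x])); pts.append((x,ys[0]+.5+(d**3*np.arange(len(d))).sum()/(d**3).sum()))
    else:
        for y in ys:
            d=np.abs(np.diff(g[y,xs[0]:xs[1]])); pts.append((xs[0]+.5+(d**3*np.arange(len(d))).sum()/(d**3).sum(),y))
    W=np.array([ray(img,p,z) for p in pts],np.float32)
    vx,vy,x0,y0=cv2.fitLine(W,cv2.DIST_HUBER,0,.01,.01).ravel(); a=np.arctan(-vx/vy) if horiz else np.arctan(vy/vx)
    print(n,"IR angle",a.round(4),"pt",x0.round(1),y0.round(1))
edge(S,range(278,325),(288,300),8,True,"S back")
edge(S,(268,279),range(272,292),8,False,"S -y side")
edge(S,(322,332),range(272,290),8,False,"S +y side")
edge(T,range(208,245),(138,146),8,True,"T front")
edge(T,(201,209),range(128,139),8,False,"T +y side")
for im,ys,xs,z,nm in((S,range(257,265),(282,298),88,"barrel S"),(T,range(120,130),(226,240),88,"barrel T")):
    gg=cv2.GaussianBlur(cv2.cvtColor(im["image"],cv2.COLOR_RGB2GRAY),(0,0),.8).astype(float); W=[]
    for y in ys:
        d=np.diff(gg[y,xs[0]:xs[1]]); a,b=np.argmin(d),np.argmax(d); W.append(ray(im,(xs[0]+.5+(a+b)/2,y),z))
    W=np.array(W); print(nm,W.mean(0).round(1),np.polyfit(W[:,0],W[:,1],1)[0].round(3))
E
```

```text
(array([6.04274e+02, 4.69380e+01, 9.00000e-03]), [[-1.3, -3.6], [1.7, 1.3], [-1.5, 0.7], [0.3, 1.3], [0.8, 0.2]])
(array([6.0464e+02, 4.7977e+01, 2.0000e-03]), [[-0.9, -3.3], [1.4, 2.0], [-0.5, 1.4]])
face [284 220  13  11 103] [290.1  225.38] [707.8  50.8]
dark [275 167  24  34 434] [286.1 182.9]
dark [303 182  16  14 168] [310.7 188.9]
dark [300 202  23  21 219] [313.7 214.6]
dark [252 207  16  18 218] [259.5 216.4]
dark [281 225  18  13  92] [288.  233.1]
S back IR angle -0.0346 pt 887.1 86.8
S -y side IR angle 0.1244 pt 843.7 -6.8
S +y side IR angle -0.0173 pt 843.8 164.7
T front IR angle -0.007 pt 780.7 76.2
T +y side IR angle -0.0688 pt 824.0 166.9
barrel S [802.3  43.3] -0.073
barrel T [825.8  39.5] -0.262
```

The seat fit gives +0.005, the face +0.03 and the IR line about -0.018, so the tray needs roughly -0.033 rad more. I'll turn that far, then check at high zoom with drawn reference points.

```bash
python3 - <<'E'
from geo import *
from rig import arm
C=np.array([596.3,44.8,174.])
for y in (1.014,.997): arm.movel(C,down(y)); arm.wait(.2)
print(arm.read_time(),arm.read_force(),arm.read_ft_torque(),arm.read_eef_pos(),R.from_rotvec(arm.read_orientation()).as_matrix()[:2,0])
f=arm.grab_frame("scene"); pickle.dump(f,open("scene4.pkl","wb"))
x,yy=262,205
im=np.clip(f["image"][yy:yy+85,x:x+60,::-1].astype(float)*1.9,0,255).astype(np.uint8)
im=cv2.resize(im,None,fx=7,fy=7,interpolation=cv2.INTER_CUBIC); raw=im.copy()
def P(X): 
    q=proj(f,X); return tuple(int(v) for v in ((q-[x,yy]+.5)*7))
for ang,col in((-.018,(0,0,255)),):
    u=np.array([np.cos(ang),np.sin(ang)]); c=np.array([602,46.8])
    for z in(36,124): 
        j=c+105*u; cv2.polylines(im,[np.array([P([*(j+31*np.array([np.cos(a),np.sin(a)])),z]) for a in np.linspace(0,6.28,40)])],True,col,1)
    j=c+105*u; cv2.polylines(im,[np.array([P([*(j+23*np.array([np.cos(a),np.sin(a)])),149]) for a in np.linspace(0,6.28,40)])],True,(0,160,0),1)
    cv2.line(im,P([*(c+170*u),88]),P([*(c+260*u),88]),col,1)
cv2.imwrite("pics/fin.png",np.vstack([np.hstack([raw[:],im])])[:595,:])
E
```

```text
17.425 [-1.63073368  1.89136786  5.55456248] [ 0.13759561  0.29865711 -0.0229528 ] [596.51655735  45.51578398 174.27167694] [0.54085555 0.84111498]
```

View pics/fin.png

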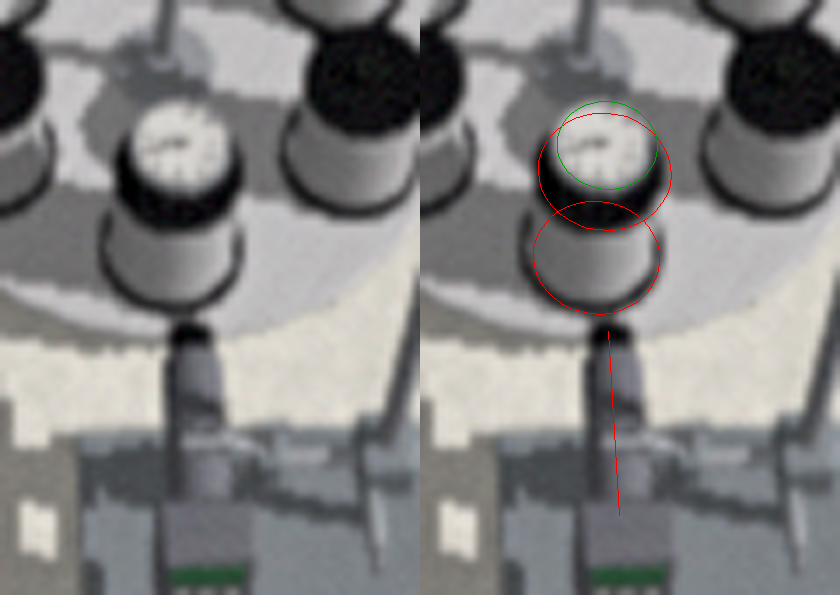

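The jar now sits about 2.8 mm too far to -y (lid centre 599 against the model's 605), while the nose centre (612) suggests an IR angle near -0.011. The tray moved more than commanded, so I turn back in small steps, watching the face centroid.

```bash
cat >>geo.py <<'E'
def face(f):
    g=cv2.cvtColor(f["image"],cv2.COLOR_RGB2GRAY).astype(float); sub=np.zeros(g.shape,np.uint8); sub[216:234,278:302]=g[216:234,278:302]>85
    n,l,st,ce=cv2.connectedComponentsWithStats(sub); i=1+np.argmin(np.hypot(*(ce[1:]-[288.5,225.5]).T)+1e3*(st[1:,4]<40))
    return st[i].tolist(),ce[i].round(2),ray(f,ce[i],149).round(1)
E
python3 - <<'E'
from geo import *
from rig import arm
print(face(pickle.load(open("scene3.pkl","rb"))),face(pickle.load(open("scene4.pkl","rb"))))
C=np.array([596.3,45.,174.])
for y in (1.005,1.013,1.021,1.029):
    arm.movel(C,down(y)); arm.wait(.4); f=arm.grab_frame("scene"); w=face(f)
    print(y,w,np.round(arm.read_ft_torque(),2))
    if w[2][1]>=45.6: break
pickle.dump(f,open("scene5.pkl","wb"))
x,yy=262,205
im=np.clip(f["image"][yy:yy+85,x:x+60,::-1].astype(float)*1.9,0,255).astype(np.uint8)
im=cv2.resize(im,None,fx=7,fy=7,interpolation=cv2.INTER_CUBIC); raw=im.copy()
P=lambda X:tuple(int(v) for v in ((proj(f,X)-[x,yy]+.5)*7))
u=np.array([np.cos(-.011),np.sin(-.011)]); c=np.array([602,46.7]); j=c+105*u
for r,z in((35.5,48),(31,124),(23,149)):
    cv2.polylines(im,[np.array([P([*(j+r*np.array([np.cos(a),np.sin(a)])),z]) for a in np.linspace(0,6.28,40)])],True,(0,0,255),1)
cv2.line(im,P([*(c+170*u),88]),P([*(c+260*u),88]),(0,0,255),1)
cv2.imwrite("pics/fin2.png",np.hstack([raw,im])[:,20:810]); print(arm.read_time())
E
```

```text
([284, 220, 13, 12, 111], array([289.96, 225.44]), array([708. ,  50.4])) ([282, 220, 12, 11, 107], array([287.45, 225.12]), array([706.5,  42.4]))
1.005 ([282, 220, 12, 11, 106], array([287.65, 224.98]), array([706. ,  43.1])) [0.07 0.27 0.08]
1.013 ([282, 220, 13, 11, 107], array([288.  , 224.94]), array([706. ,  44.2])) [0.09 0.28 0.05]
1.021 ([282, 220, 13, 11, 109], array([288.36, 225.01]), array([706.2,  45.3])) [0.09 0.24 0.08]
1.029 ([283, 220, 12, 11, 109], array([288.48, 224.99]), array([706.2,  45.7])) [0.03 0.28 0.02]
20.275
```

View pics/fin2.png

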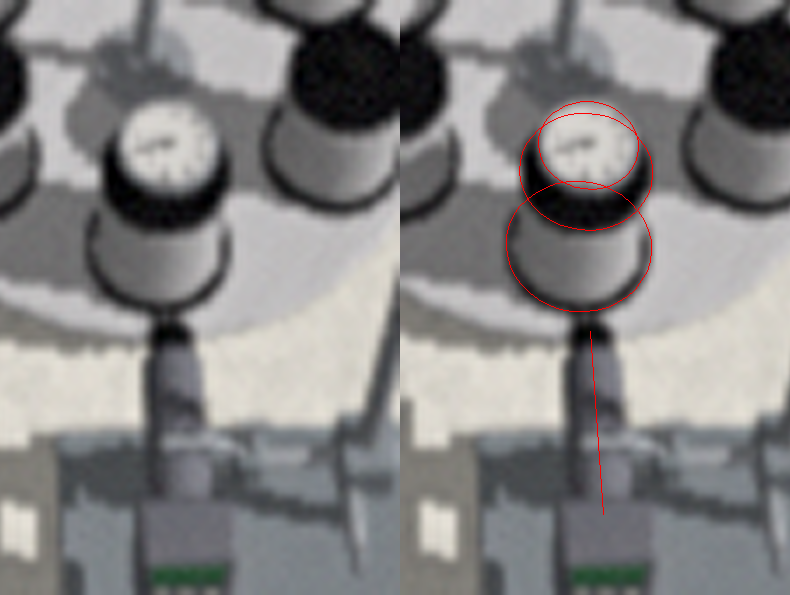

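The drawn seat, lid and dial circles (computed for the spot) coincide with the jar, and the sight line starts at the nose centre (592,332). I now hold for 4 s, check and hand in.

```bash
python3 - <<'E'
from geo import *
from rig import arm
arm.wait(4); print(face(arm.grab_frame("scene")),arm.read_finger_gap(),arm.read_gripper_force(),arm.read_force(),arm.read_time())
print(arm.job_done())
E
```

```text
([282, 220, 13, 11, 110], array([288.42, 224.99]), array([706.2,  45.5])) 0.15192488320124561 61.28029704093933 [-0.5420988   0.71978484  5.43227093] 24.325
the job is handed in; nothing more can be done
None
```

By the camera measurements, the dial-thermometer jar stands within about 1 mm of the spot in front of the infrared thermometer; I held it still there for 4 s and handed the job in at 24.3 s, still gripping the handle.

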